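# Hold the instrument steriliser open by its side lever

### The arm

A 7-joint arm with a two-finger parallel gripper is mounted at the origin on the work surface. World frame = base frame: x ahead of the robot, y to its left, z up, the work surface at z = 0. Lengths are in m, angles in rad, forces in N, time in s.
With the tool pointing down it reaches from about 0.425 to 0.925 m from the base axis. Payload 6.8 kg.
Tool frame: the origin (TCP) lies on the mounting face of the last link; the fingertips stand 173 mm ahead of it and the grasp point (between the pads) lies 155 mm ahead of it; z points along the fingers, y is the line along which they close (so a half turn about z gives the same grasp; the last joint's range is limited). The gripper opens to 85 mm and grips with 20 to 120 N. Pads are 22 mm wide; open, the fingers measure 114 mm over their backs; the gripper's body (76 mm by 85 mm) begins 54 mm behind the grasp point. The pads swing forward as they close: fully open they stand 13 mm farther back than shut.
Start: joints at [1.066, 0.477, 0.022, 1.555, -0.011, 1.109, -0.083], TCP at [0.261, -0.623, 0.405] pointing down, gripper open.
Joint ranges: [-2.96, 2.96], [-0.34, 2.1], [-1.41, 1.46], [0.24, 2.44], [-1.37, 4.51], [0.17, 1.92], [-2.96, 2.96]. Speed limits (rad/s): [2.39, 2.39, 3.14, 3.14, 3.14, 3.14, 3.14].

### API

Orientations are given as a rotation vector (axis times angle).
In Python, from bench import r gives the robot as it stands.
- The arm moves only by the tool arm_command, never from a script. Its argument "plan" is a list of rows, each an object of numbers: "claw": the closure, from 0 (fully open) to 1 (shut); "tx", "ty", "tz": the shift along the tool's x, y, z in m; "ax", "ay", "az": the turn, a rotation vector about the tool's x, y, z in degrees. A call has exactly 10 rows; each row shifts and turns the commanded pose from where the row before left it, along the tool's axes as they then stand; what a row does not reach is not made up. A row lasts 1/12 s, in which the tool goes at most 41.7 mm and 7.16 degrees, less where a joint would pass 70% of its speed; a pose out of reach is approached as far as the arm can. A call is refused whole if a number of a shift passes 0.0417 or a number of a turn 7.16, either way. A call with a gripper value outside its range is refused whole. The fingers move at their own pace and stop on an object; "squeeze" is the grip in N (left out, the last holds). Time passes only in rows, so rows that do not move let the fingers close, or fill a call up. It gives the time, the measured TCP pose, the force, the opening and the grip force at its end, in the units of the state.
- r.get_obs(): the state, without advancing time (a new reading comes with each control period).
- r.grab_frame(name): name is "side" or "top" or "wrist"; returns the picture (480x640x3 uint8, red, green, blue); there is no depth.
- r.camera_model(name): a dict with "fx", "fy", "cx", "cy" (pixels), "position" and "orientation" of the camera in the world; the wrist camera has in their place "tool_from_camera" (4x4, takes a point from camera to tool coordinates, whose origin is the TCP and whose axes are the flange's). Camera axes: x right, y up, looking along -z (the intrinsics and any distortion apply to the point x, -y, -z); pixel columns grow to the right and rows downward; lengths in m; the calibration is good to about 2 mm. A picture is of the moment at which its call begins: read the wrist's pose just before it. camera_model takes no time and is no camera call.
- r.hand_in(): hands the job in; it is judged then, once.
Trained networks look in the newest picture that a camera, given by its name, has taken for a name from the list of things; names that differ only in an ending like _2 or _b are one class to them, and where a whole thing is asked for, a point or a joint stands for the part that bears it (a point fixed in the world has none). Each returns a list of dicts, best first, with "confidence" (0 to 1); they miss things now and then, are a little off and sometimes report something else, mostly with a low value. They report only what shows in the picture. A call takes as long as a camera call.
- r.boxes_of(target, camera): "location" ([x, y, z] in m, in the coordinates of the camera as it stood for that picture, good to about 4 mm: the middle of the surface that is visible of it).
- r.tip_of(target, camera): "location" ([x, y, z] in m, in the coordinates of the camera as it stood for that picture, good to about 4 mm: a listed point, or the origin of a listed thing).
The state is a dict: "clock": time; "joints": joint angles; "qvel": joint speeds; "tau": joint torques, N m; "tcp_pos": TCP position; "orientation": TCP orientation; "contact_force": force on the tool from outside, world axes, zero at the start; "moment": the same for the moment, N m; "grip_width": finger opening in m; "gripper_force": force on a finger pad.
Only numpy, scipy, OpenCV 4.12 (cv2) and the standard library are available. Lean on these libraries where they do the work, as an engineer would, in place of code of your own. Each camera call takes 0.05 s, during which the arm holds its last target. There are 200 camera calls.

### The job

Open the instrument steriliser with its side lever: with the fingertips, press the black plate at the long end of the lever smoothly down to its stop, so that the short end pushes the heavy lid fully up without throwing it. Keep the plate pressed down and finish while holding it there, so that someone can take the forceps out. Do not take the plate between the fingers or touch the lid itself, and leave the slide box, bottle and jar around it where they stand.

Things in the scene. Friction and masses are not known exactly. Their poses are not given: they have to be found in the camera images.
- steriliser: Bench instrument steriliser, fixed: a bright steel tank 160 (x) x 280 (y) mm on a white plinth 176 x 288 mm, rim 130 mm above the bench, shut by a flat steel lid. Origin: centre of its underside, on the bench. Its -x side is its front (switch, dial), its +x side carries the lid hinge; the lever runs along its -y side, 152 mm from the origin, and sticks out past the front.
- paddle (a point): Centre of the top face of the black press plate on the lever's long end. Plate 46 (x) x 50 (y) x 12 mm, 5 mm lip along its outer (-x) edge; y as the steriliser's y, z the normal of the face. At rest 187 mm above the bench, sloping up outwards by 0.45 rad; at the stop about 46 mm, sloping down outwards by 0.26 rad. Moves on an arc about the pivot; its middle is 100 mm in front of the tank.
- lever (a joint): Angle of the side lever, rad: 0 at rest (long end up), 0.715 at its stop. Pivot: along the steriliser's y axis at x = 7, z = 137 mm in its frame; the plate is 200 mm from it, the roller of the short end 50 mm on the other side, under the lid's ear. Needs about 3 to 9 N on the plate; let go, the lid falls shut and lifts the plate.
- lid: The flat steel lid, 168 (x) x 280 (y) x 12 mm, 0.8 to 1.05 kg, hinged along the tank's far (+x) rim. Origin: its middle, 134 mm above the bench when shut, 84 mm from the hinge line; axes as the steriliser's when shut, z its upper normal. It tilts open by about 1.05 rad with the lever at its stop, and rests on the lever's roller only by its weight.
- slidebox: Bystander: grey slide box 100 x 84 x 35 mm, standing loose in front of the tank. Origin: centre of its underside.
- dropper: Bystander: amber dropper bottle, diameter 34, height 75 mm, standing loose in front of the tank, between slide box and lever. Origin: centre of its underside.
- stainjar: Bystander: square glass staining jar with a white round lid, 56 x 60 x 92 mm, standing loose beyond the slide box, off the tank's front corner away from the lever. Origin: centre of its underside.

How it is judged:
By the outcome, as a careful person would: the job done as asked, in the order asked, and still so for the second after the job is handed in, while the arm keeps its last pose, push and grip.
It also fails if it takes over 32 s, if anything falls off the work surface, if the arm or the gripper's body presses on something with over 40 N, if the wrist force passes 120 N, or if a joint passes its speed limit or range.

## Working session

There is one attempt and no reset: what is moved stays moved. The work goes in short steps, Python scripts to look and compute and a tool call to move; the robot and the scene stay as the last step left them, time stands still between calls to the robot, and variables do not carry over. Pictures are saved under pics/ and viewed, at most 10 in all, crops included, and the job is handed in when it is done.

Besides the shell and the picture viewer there is one more tool, called after "Emit:" as a command line: name --argument value ..., lists and objects as JSON in quotes. arm_command: Moves the arm, as the interface text tells. Its arguments: {"type":"object","properties":{"plan":{"type":"array","items":{"type":"object","properties":{"claw":{"type":"number"},"tx":{"type":"number"},"ty":{"type":"number"},"tz":{"type":"number"},"ax":{"type":"number"},"ay":{"type":"number"},"az":{"type":"number"}}}},"squeeze":{"type":"number"}},"required":["plan"]}

```bash
mkdir -p pics
cat > h.py <<'E'
import numpy as np, cv2
from bench import r
from scipy.spatial.transform import Rotation as R
def rot(o):
    o=np.array(o,float)
    if o.shape==(3,3): return o
    return (R.from_rotvec(o) if o.size==3 else R.from_quat(o)).as_matrix()
def toworld(p,cam):
    m=r.camera_model(cam)
    if cam=='wrist':
        s=r.get_obs(); T=np.array(m['tool_from_camera']); p=T[:3,:3]@p+T[:3,3]
        return rot(s['orientation'])@p+s['tcp_pos']
    return rot(m['orientation'])@np.array(p)+m['position']
def snap(cam,name):
    f=r.grab_frame(cam); cv2.imwrite(f'pics/{name}.png',cv2.cvtColor(f,cv2.COLOR_RGB2BGR)); return f
E
python3 - <<'E'
from h import *
np.set_printoptions(precision=4,suppress=True)
s=r.get_obs(); print(s)
for c in ('side','top'):
    print(c,r.camera_model(c))
    snap(c,c+'0')
    for t in ('steriliser','paddle','lid','slidebox','dropper','stainjar'):
        for d in r.tip_of(t,c)[:2]: print(c,t,round(d['confidence'],2),toworld(d['location'],c))
a=cv2.imread('pics/side0.png');b=cv2.imread('pics/top0.png')
cv2.imwrite('pics/both.png',cv2.resize(np.hstack([a,b]),(800,300)))
E
```

```text
{'clock': 0.0, 'joints': array([ 1.0659,  0.4778,  0.0224,  1.5564, -0.0115,  1.1093, -0.0831]), 'qvel': array([-0.0012,  0.0004, -0.0001, -0.0002,  0.0007,  0.    ,  0.0003]), 'tau': array([  0.0012, -59.6461,   1.6086, -28.1203,   0.0125,   0.0094,
         0.    ]), 'tcp_pos': array([ 0.2608, -0.6223,  0.4038]), 'orientation': array([-3.0783, -0.6188,  0.0007]), 'contact_force': array([ 0.8902, -0.07  ,  0.0296]), 'moment': array([-0.0511,  0.0696,  0.0476]), 'gripper_force': 0.0, 'grip_width': 0.08563431117611452}
side {'fx': 555.9145553330196, 'fy': 555.9145553330196, 'cx': 318.4998181830665, 'cy': 236.7728962227722, 'position': array([0.4106, 0.867 , 0.7635]), 'orientation': array([ 0.168 , -1.3006, -2.5935])}
side steriliser 0.38 [0.4341 0.2241 0.0027]
side paddle 0.76 [ 0.5511 -0.1282  0.1844]
side lid 0.98 [0.7076 0.0608 0.1357]
side slidebox 0.67 [0.5208 0.1189 0.0006]
side slidebox 0.29 [0.5672 0.011  0.0063]
side dropper 0.86 [0.5637 0.0172 0.0022]
side stainjar 0.95 [0.4371 0.2259 0.0019]
top {'fx': 439.48484788181145, 'fy': 439.48484788181145, 'cx': 323.2607539767739, 'cy': 240.73560279164246, 'position': array([0.5363, 0.0753, 0.9649]), 'orientation': array([ 0.0353, -0.1038, -1.5397])}
top steriliser 0.76 [0.7064 0.0627 0.0004]
top paddle 0.9 [ 0.5561 -0.128   0.1841]
top lid 0.94 [0.705  0.0625 0.1391]
top dropper 0.69 [0.5638 0.0128 0.0041]
top stainjar 0.8 [0.4375 0.2268 0.    ]
```

View pics/both.png

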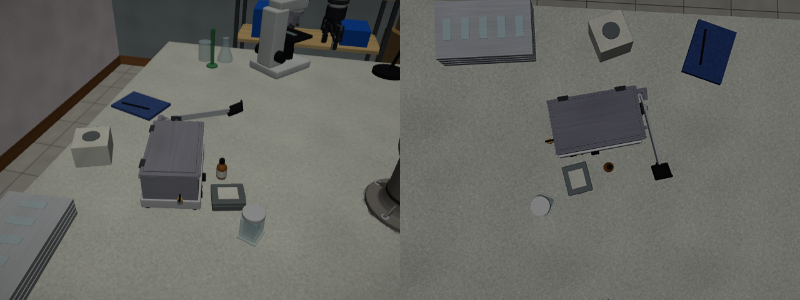

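View pics/top0.png

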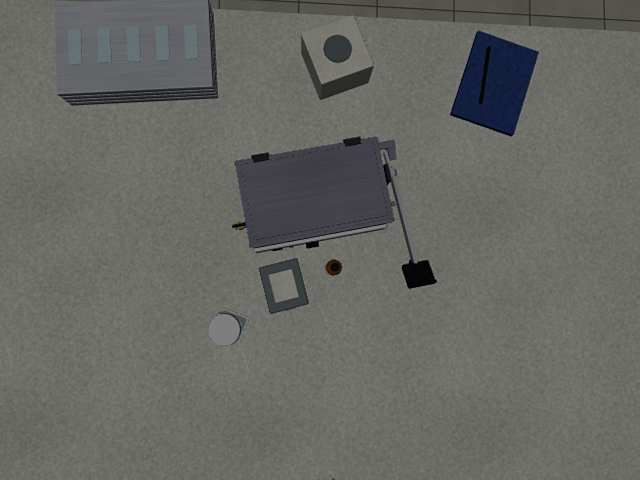

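The pictures agree with the detections: lid spans about (236,138)–(395,250) in the top view, black plate at (418,273), lever on the right, dropper (334,267), box (284,285), jar (225,330). Next comes the yaw.

```bash
cat >> h.py <<'E'
np.set_printoptions(precision=4,suppress=True)
def ray(cam,u,v,z):
    m=r.camera_model(cam);d=rot(m['orientation'])@np.array([(u-m['cx'])/m['fx'],-(v-m['cy'])/m['fy'],-1]);p=np.array(m['position'])
    return p+d*(z-p[2])/d[2]
YAW=np.radians(12.5); PAD=np.array([.5545,-.128,.187])   # plate centre at rest
def plate(th):
    """world centre of plate top and tool rotation with z = -plate normal, at lever angle th"""
    a=.2527-th; ax=R.from_euler('z',YAW).as_matrix()
    a0=.2527
    loc=np.array([-.2*(np.cos(a)-np.cos(a0)),0,.2*(np.sin(a)-np.sin(a0))])
    s=.45-th   # slope up outwards
    n=np.array([np.sin(s),0,np.cos(s)]); y=np.array([0,-1.,0]); z=-n; x=np.cross(y,z)
    return PAD+ax@loc, ax@np.c_[x,y,z]
def tcp(th,gap,dx=0,tilt=1.,L=.173):
    p,M=plate(th)
    tip=p+M@np.array([dx,0,-gap])
    return tip-M[:,2]*L, M
def delta(P,M):
    s=r.get_obs();A=rot(s['orientation'])
    return A.T@(P-s['tcp_pos']), np.degrees(R.from_matrix(A.T@M).as_rotvec())
E
python3 - <<'E'
from h import *
c=[ray('top',*q,.14)[:2] for q in [(236,161),(377,138),(393,222),(250,246)]]
print(np.array(c)); 
for i,j in [(0,1),(3,2),(3,0),(2,1)]: d=c[j]-c[i]; print(np.degrees(np.arctan2(d[1],d[0])),np.linalg.norm(d))
print('mean',np.mean(c,0))
print('padray',ray('top',418,273,.187))
P,M=tcp(0,.06); print(P,M,*delta(P,M))
E
```

```text
[[ 0.7572  0.2102]
 [ 0.8135 -0.0585]
 [ 0.6506 -0.0919]
 [ 0.5963  0.1769]]
-78.1702353491937 0.27452021491354794
-78.57929930228553 0.2743210219852167
11.677556659960137 0.16438093043656996
11.608328889425088 0.16634009449628137
mean [0.7044 0.0592]
padray [ 0.5539 -0.1286  0.187 ]
[ 0.6534 -0.1061  0.3968] [[ 0.8791  0.2164 -0.4247]
 [ 0.1949 -0.9763 -0.0941]
 [-0.435   0.     -0.9004]] [ 0.5617 -0.3247  0.0079] [  2.3037 -25.7156  10.0557]
```

Emit:
arm_command --plan '[{"claw":1,"tx":0.034,"ty":-0.0195,"tz":-0.003},{"claw":1,"tx":0.034,"ty":-0.0195,"tz":-0.003},{"claw":1,"tx":0.034,"ty":-0.0195,"tz":-0.003},{"claw":1,"tx":0.034,"ty":-0.0195,"tz":-0.003},{"claw":1,"tx":0.034,"ty":-0.0195,"tz":-0.003},{"claw":1,"tx":0.034,"ty":-0.0195,"tz":-0.003},{"claw":1,"tx":0.034,"ty":-0.0195,"tz":-0.003},{"claw":1,"tx":0.034,"ty":-0.0195,"tz":-0.003},{"claw":1,"tx":0.034,"ty":-0.0195,"tz":-0.003},{"claw":1,"tx":0.034,"ty":-0.0195,"tz":-0.003}]' --squeeze 20

```text
invalid input at $.plan[0]: expected keys claw, tx, ty, tz, ax, ay, az
```

```bash
sed -i 's/12\.5/12.0/' h.py
python3 - <<'E'
from h import *
snap('wrist','w1')
for t in ('paddle','lid','steriliser'):
    for d in r.tip_of(t,'wrist')[:1]: print(t,d['confidence'],toworld(d['location'],'wrist'))
print(*delta(*tcp(0,.06)), r.get_obs()['tcp_pos'],r.get_obs()['grip_width'])
E
```

```text
[ 0.5615 -0.3238  0.0079] [  2.4177 -25.709   10.5515] [ 0.2609 -0.6226  0.4047] 0.08532721744826523
```

Emit:
arm_command --plan '[{"claw":1,"tx":0.034,"ty":-0.0195,"tz":-0.003,"ax":0,"ay":0,"az":0},{"claw":1,"tx":0.034,"ty":-0.0195,"tz":-0.003,"ax":0,"ay":0,"az":0},{"claw":1,"tx":0.034,"ty":-0.0195,"tz":-0.003,"ax":0,"ay":0,"az":0},{"claw":1,"tx":0.034,"ty":-0.0195,"tz":-0.003,"ax":0,"ay":0,"az":0},{"claw":1,"tx":0.034,"ty":-0.0195,"tz":-0.003,"ax":0,"ay":0,"az":0},{"claw":1,"tx":0.034,"ty":-0.0195,"tz":-0.003,"ax":0,"ay":0,"az":0},{"claw":1,"tx":0.034,"ty":-0.0195,"tz":-0.003,"ax":0,"ay":0,"az":0},{"claw":1,"tx":0.034,"ty":-0.0195,"tz":-0.003,"ax":0,"ay":0,"az":0},{"claw":1,"tx":0.034,"ty":-0.0195,"tz":-0.003,"ax":0,"ay":0,"az":0},{"claw":1,"tx":0.034,"ty":-0.0195,"tz":-0.003,"ax":0,"ay":0,"az":0}]' --squeeze 20

```text
clock: 1.73
tcp_pos: [0.4999, -0.3096, 0.4352]
orientation: [3.08, 0.619, 0.001]
contact_force: [-0.1, -0.3, -0.5]
grip_width: -0.0006
gripper_force: 0.0
```

Run:
```python
from h import *
snap('wrist','w1')
for t in ('paddle','lid','steriliser'):
    for d in r.tip_of(t,'wrist')[:1]: print(t,d['confidence'],toworld(d['location'],'wrist'))
print(*delta(*tcp(0,.06)), r.get_obs()['tcp_pos'],r.get_obs()['grip_width'])
```

```text
paddle 0.89 [ 0.5571 -0.1207  0.1868]
[ 0.2206 -0.1272  0.0381] [  2.4682 -25.7216  10.7361] [ 0.5    -0.31    0.4349] -0.0001295148760750577
```

Emit:
arm_command --plan '[{"claw":1,"tx":0.0315,"ty":-0.018,"tz":0,"ax":0,"ay":0,"az":0},{"claw":1,"tx":0.0315,"ty":-0.018,"tz":0,"ax":0,"ay":0,"az":0},{"claw":1,"tx":0.0315,"ty":-0.018,"tz":0,"ax":0,"ay":0,"az":0},{"claw":1,"tx":0.0315,"ty":-0.018,"tz":0,"ax":0,"ay":0,"az":0},{"claw":1,"tx":0.0315,"ty":-0.018,"tz":0,"ax":0,"ay":0,"az":0},{"claw":1,"tx":0.0315,"ty":-0.018,"tz":0,"ax":0,"ay":0,"az":0},{"claw":1,"tx":0.0315,"ty":-0.018,"tz":0,"ax":0,"ay":0,"az":3},{"claw":1,"tx":0,"ty":0,"tz":0,"ax":0,"ay":0,"az":7},{"claw":1,"tx":0,"ty":0,"tz":0,"ax":0,"ay":-6,"az":0},{"claw":1,"tx":0,"ty":0,"tz":0,"ax":0,"ay":-6,"az":0}]'

```text
clock: 2.77
tcp_pos: [0.6533, -0.1116, 0.435]
orientation: [3.08, 0.339, -0.331]
contact_force: [0.4, -0.9, -0.5]
grip_width: -0.0
gripper_force: 0.0
```

Run:
```python
from h import *
snap('wrist','w2')
for t in ('paddle','lid','lever'):
    for d in r.tip_of(t,'wrist')[:1]: print(t,d['confidence'],toworld(d['location'],'wrist'))
print(*delta(*tcp(0,.04)), r.get_obs()['tcp_pos'],r.get_obs()['joints'])
```

```text
paddle 0.71 [ 0.5574 -0.1271  0.186 ]Traceback (most recent call last):
  File "<stdin>", line 4, in <module>
ValueError: it knows: dropper, lid, paddle, slidebox, stainjar, steriliser
```

View pics/w2.png

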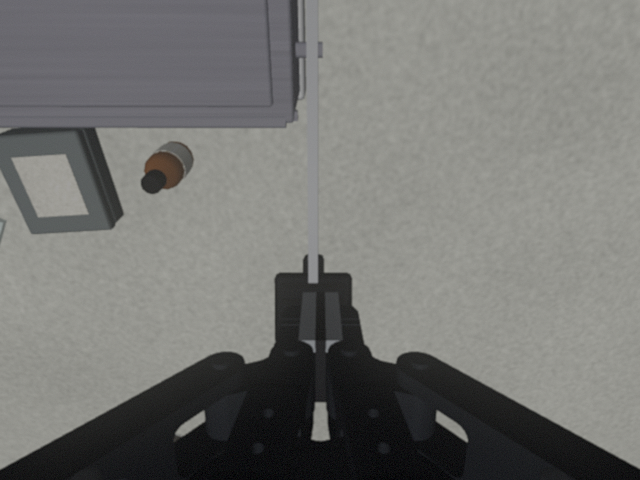

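The picture shows the lever bar running straight up at column 313, the plate around (313,310) and the fingers centred at column 320. Yaw is right and the lateral offset is a few mm.

```bash
sed -i 's/\.5545,-\.128,\.187/.556,-.127,.187/' h.py
python3 - <<'E'
from h import *
for g in (.04,.01):print(*delta(*tcp(0,g)))
s=r.get_obs();print(s['tcp_pos'],s['joints'])
E
```

```text
[ 0.005  -0.005   0.0552] [  0.2245 -13.8455   0.6032]
[-0.0022 -0.0052  0.0843] [  0.2245 -13.8455   0.6032]
[ 0.6541 -0.1112  0.4338] [ 0.1557  0.4928 -0.1391  1.4697  0.1185  1.3873 -1.3575]
```

Emit:
arm_command --plan '[{"claw":1,"tx":0,"ty":-0.005,"tz":0,"ax":0,"ay":-4.6,"az":0.6},{"claw":1,"tx":0,"ty":0,"tz":0,"ax":0,"ay":-4.6,"az":0},{"claw":1,"tx":0,"ty":0,"tz":0,"ax":0,"ay":-4.6,"az":0},{"claw":1,"tx":0.005,"ty":0,"tz":0.01,"ax":0,"ay":0,"az":0},{"claw":1,"tx":0.005,"ty":0,"tz":0.01,"ax":0,"ay":0,"az":0},{"claw":1,"tx":0.004,"ty":0,"tz":0.01,"ax":0,"ay":0,"az":0},{"claw":1,"tx":0.004,"ty":0,"tz":0.01,"ax":0,"ay":0,"az":0},{"claw":1,"tx":0,"ty":0,"tz":0.01,"ax":0,"ay":0,"az":0},{"claw":1,"tx":0,"ty":0,"tz":0,"ax":0,"ay":0,"az":0},{"claw":1,"tx":0,"ty":0,"tz":0,"ax":0,"ay":0,"az":0}]'

```text
clock: 3.75
tcp_pos: [0.6468, -0.1066, 0.3813]
orientation: [2.998, 0.318, -0.687]
contact_force: [0.2, 0.5, 0.7]
grip_width: -0.0005
gripper_force: 0.0
```

Run:
```python
from h import *
a=snap('side','s3')
cv2.imwrite('pics/s3c.png',cv2.resize(cv2.cvtColor(a[80:320,160:480],4),(800,600),interpolation=2))
for t in ('paddle',):
  for c in('wrist','side'):
    if c=='wrist':r.grab_frame(c)
    for d in r.tip_of(t,c)[:1]: print(t,d['confidence'],toworld(d['location'],c))
print(*delta(*tcp(0,0)))
s=r.get_obs();print(s['tcp_pos'],s['clock'],s['contact_force'])
```

```text
paddle 0.96 [ 0.5547 -0.1244  0.1843]
paddle 0.59 [ 0.552  -0.1319  0.1855]
[0.0006 0.0011 0.044 ] [ 0.2228 -0.0782  0.0642]
[ 0.6475 -0.1063  0.3827] 3.95 [-1.2097 -0.3384 -0.187 ]
```

View pics/s3c.png

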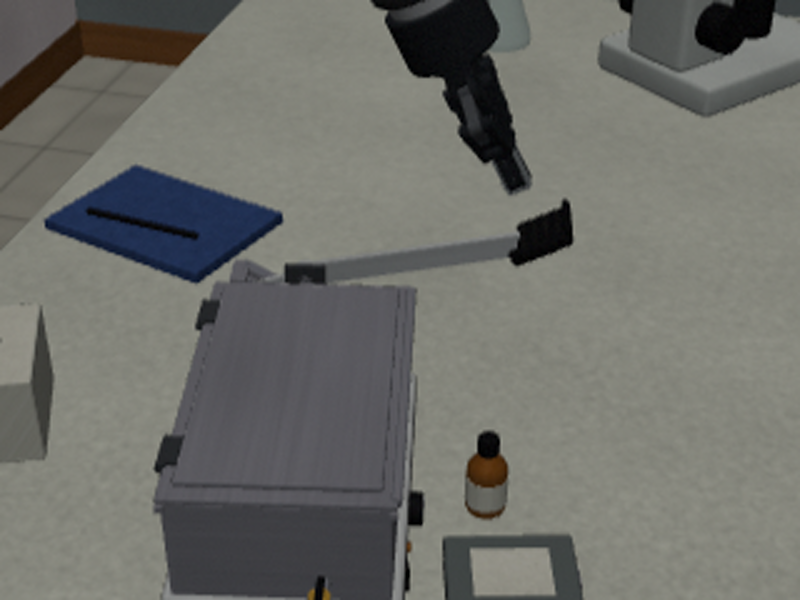

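The fingers at (515,185) in the crop point straight at the plate (543,235), perpendicular to its face. Next I approach slowly.

Emit:
arm_command --plan '[{"claw":1,"tx":0,"ty":0,"tz":0.008,"ax":0,"ay":0,"az":0},{"claw":1,"tx":0,"ty":0,"tz":0.008,"ax":0,"ay":0,"az":0},{"claw":1,"tx":0,"ty":0,"tz":0.008,"ax":0,"ay":0,"az":0},{"claw":1,"tx":0,"ty":0,"tz":0.006,"ax":0,"ay":0,"az":0},{"claw":1,"tx":0,"ty":0,"tz":0.004,"ax":0,"ay":0,"az":0},{"claw":1,"tx":0,"ty":0,"tz":0.003,"ax":0,"ay":0,"az":0},{"claw":1,"tx":0,"ty":0,"tz":0.002,"ax":0,"ay":0,"az":0},{"claw":1,"tx":0,"ty":0,"tz":0.002,"ax":0,"ay":0,"az":0},{"claw":1,"tx":0,"ty":0,"tz":0.001,"ax":0,"ay":0,"az":0},{"claw":1,"tx":0,"ty":0,"tz":0,"ax":0,"ay":0,"az":0}]'

```text
clock: 4.78
tcp_pos: [0.6294, -0.1103, 0.344]
orientation: [2.998, 0.318, -0.686]
contact_force: [-1.0, -0.1, 0.8]
grip_width: 0.0
gripper_force: 0.0
```

Run:
```python
from h import *
s=r.get_obs();print(s['tcp_pos'],s['clock'],s['contact_force'])
print(*delta(*tcp(0,0)))
# row deltas (in tool frame) for th steps
def steps(ths):
    for a,b in zip(ths[:-1],ths[1:]):
        Pa,Ma=tcp(a,0);Pb,Mb=tcp(b,0)
        print(round(b,3),Ma.T@(Pb-Pa),np.degrees(R.from_matrix(Ma.T@Mb).as_rotvec()))
steps(np.linspace(0,.72,9))
```

```text
[ 0.6294 -0.1103  0.344 ] 4.7833 [-0.9954 -0.0853  0.7861]
[0.0005 0.0011 0.0011] [0.1987 0.0115 0.0727]
0.09 [-0.0112  0.      0.0182] [-0.      5.1566  0.    ]
0.18 [-0.0112 -0.      0.0182] [-0.      5.1566 -0.    ]
0.27 [-0.0112  0.      0.0182] [0.     5.1566 0.    ]
0.36 [-0.0112  0.      0.0182] [-0.      5.1566 -0.    ]
0.45 [-0.0112  0.      0.0182] [0.     5.1566 0.    ]
0.54 [-0.0112 -0.      0.0182] [ 0.      5.1566 -0.    ]
0.63 [-0.0112  0.      0.0182] [-0.      5.1566  0.    ]
0.72 [-0.0112  0.      0.0182] [ 0.      5.1566 -0.    ]
```

Emit:
arm_command --plan '[{"claw":1,"tx":-0.0006,"ty":0,"tz":0.002,"ax":0,"ay":0.29,"az":0},{"claw":1,"tx":-0.0009,"ty":0,"tz":0.0015,"ax":0,"ay":0.43,"az":0},{"claw":1,"tx":-0.0012,"ty":0,"tz":0.002,"ax":0,"ay":0.57,"az":0},{"claw":1,"tx":-0.0015,"ty":0,"tz":0.0024,"ax":0,"ay":0.69,"az":0},{"claw":1,"tx":-0.0017,"ty":0,"tz":0.0028,"ax":0,"ay":0.8,"az":0},{"claw":1,"tx":-0.0019,"ty":0,"tz":0.003,"ax":0,"ay":0.86,"az":0},{"claw":1,"tx":-0.0019,"ty":0,"tz":0.003,"ax":0,"ay":0.86,"az":0},{"claw":1,"tx":-0.0019,"ty":0,"tz":0.003,"ax":0,"ay":0.86,"az":0},{"claw":1,"tx":-0.0019,"ty":0,"tz":0.003,"ax":0,"ay":0.86,"az":0},{"claw":1,"tx":-0.0019,"ty":0,"tz":0.003,"ax":0,"ay":0.86,"az":0}]'

```text
clock: 5.62
tcp_pos: [0.6055, -0.1154, 0.3272]
orientation: [3.047, 0.323, -0.5]
contact_force: [-0.3, 0.2, 6.5]
grip_width: 0.0001
gripper_force: 3.0
```

```bash
cat >> h.py <<'E'
def stat():
    s=r.get_obs();print(s['tcp_pos'],s['clock'],s['contact_force'],s['moment'])
    A=rot(s['orientation']);y=R.from_euler('z',YAW).as_matrix();th=.45+np.arctan2((y.T@A[:,2])[0],-A[2,2])
    print('th by tool tilt',th,*delta(*tcp(th,0)))
E
python3 - <<'E'
from h import *
stat()
a=snap('side','s4')
cv2.imwrite('pics/s4c.png',cv2.resize(cv2.cvtColor(a[80:320,160:480],4),(800,600),interpolation=2))
E
```

```text
[ 0.6055 -0.1154  0.3272] 5.6167 [-0.3407  0.163   6.4928] [ 0.1243  0.4351 -0.0965]
th by tool tilt 0.12459268862611078 [0.     0.0011 0.0008] [0.1949 0.0001 0.0839]
```

View pics/s4c.png

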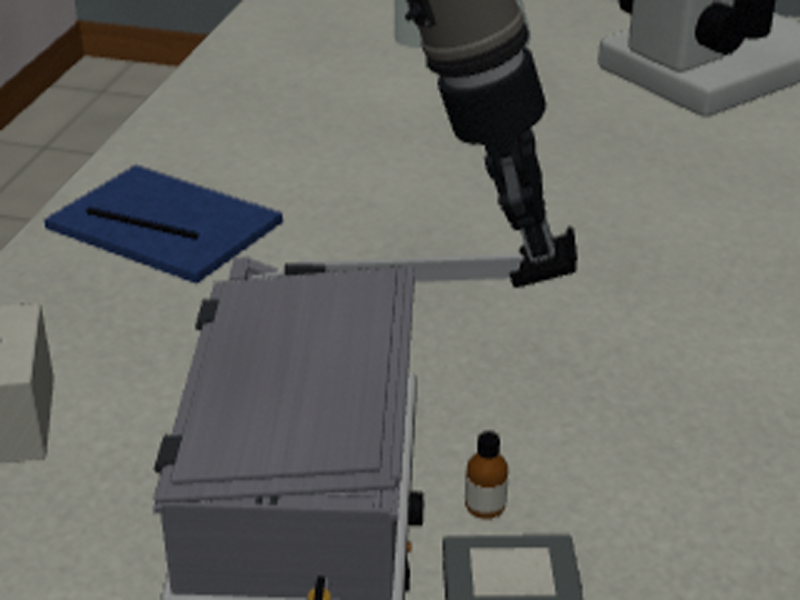

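The fingertips sit on the middle of the plate at (540,250), which is going down, and the lid has begun to lift (gap at row 490). The force is 6.5 N, so I continue at 0.016 rad per row.

Emit:
arm_command --plan '[{"claw":1,"tx":-0.002,"ty":0,"tz":0.0032,"ax":0,"ay":0.92,"az":0},{"claw":1,"tx":-0.002,"ty":0,"tz":0.0032,"ax":0,"ay":0.92,"az":0},{"claw":1,"tx":-0.002,"ty":0,"tz":0.0032,"ax":0,"ay":0.92,"az":0},{"claw":1,"tx":-0.002,"ty":0,"tz":0.0032,"ax":0,"ay":0.92,"az":0},{"claw":1,"tx":-0.002,"ty":0,"tz":0.0032,"ax":0,"ay":0.92,"az":0},{"claw":1,"tx":-0.002,"ty":0,"tz":0.0032,"ax":0,"ay":0.92,"az":0},{"claw":1,"tx":-0.002,"ty":0,"tz":0.0032,"ax":0,"ay":0.92,"az":0},{"claw":1,"tx":-0.002,"ty":0,"tz":0.0032,"ax":0,"ay":0.92,"az":0},{"claw":1,"tx":-0.002,"ty":0,"tz":0.0032,"ax":0,"ay":0.92,"az":0},{"claw":1,"tx":-0.002,"ty":0,"tz":0.0032,"ax":0,"ay":0.92,"az":0}]'

```text
clock: 6.5
tcp_pos: [0.5783, -0.1213, 0.3013]
orientation: [3.093, 0.328, -0.257]
contact_force: [-6.4, 0.3, 10.5]
grip_width: 0.0003
gripper_force: 4.6
```

```bash
python3 -c "from h import *; stat()"
```

```text
[ 0.5783 -0.1213  0.3013] 6.5 [-6.4032  0.3451 10.4667] [ 0.0489  1.3249 -0.0388]
th by tool tilt 0.2839092617767468 [-0.0007  0.0009  0.    ] [0.1702 0.0002 0.1025]
```

Emit:
arm_command --plan '[{"claw":1,"tx":-0.0023,"ty":0,"tz":0.0032,"ax":0,"ay":0.92,"az":0},{"claw":1,"tx":-0.0023,"ty":0,"tz":0.0032,"ax":0,"ay":0.92,"az":0},{"claw":1,"tx":-0.0023,"ty":0,"tz":0.0032,"ax":0,"ay":0.92,"az":0},{"claw":1,"tx":-0.0022,"ty":0,"tz":0.0032,"ax":0,"ay":0.92,"az":0},{"claw":1,"tx":-0.0022,"ty":0,"tz":0.0032,"ax":0,"ay":0.92,"az":0},{"claw":1,"tx":-0.0022,"ty":0,"tz":0.0032,"ax":0,"ay":0.92,"az":0},{"claw":1,"tx":-0.0021,"ty":0,"tz":0.0032,"ax":0,"ay":0.92,"az":0},{"claw":1,"tx":-0.0021,"ty":0,"tz":0.0032,"ax":0,"ay":0.92,"az":0},{"claw":1,"tx":-0.0021,"ty":0,"tz":0.0032,"ax":0,"ay":0.92,"az":0},{"claw":1,"tx":-0.0021,"ty":0,"tz":0.0032,"ax":0,"ay":0.92,"az":0}]'

```text
clock: 7.33
tcp_pos: [0.5545, -0.1264, 0.2716]
orientation: [3.121, 0.332, -0.006]
contact_force: [-4.3, 1.4, 8.9]
grip_width: 0.0002
gripper_force: 4.8
```

Run:
```python
from h import *
stat()
a=snap('side','s5')
cv2.imwrite('pics/s5c.png',cv2.resize(cv2.cvtColor(a[80:320,160:480],4),(800,600),interpolation=2))
```

```text
[ 0.5545 -0.1264  0.2716] 7.3333 [-4.3133  1.45    8.8805] [ 0.3015  0.8839 -0.0217]
th by tool tilt 0.4458242466438118 [-0.0006  0.0009  0.    ] [0.1595 0.0002 0.1457]
```

View pics/s5c.png

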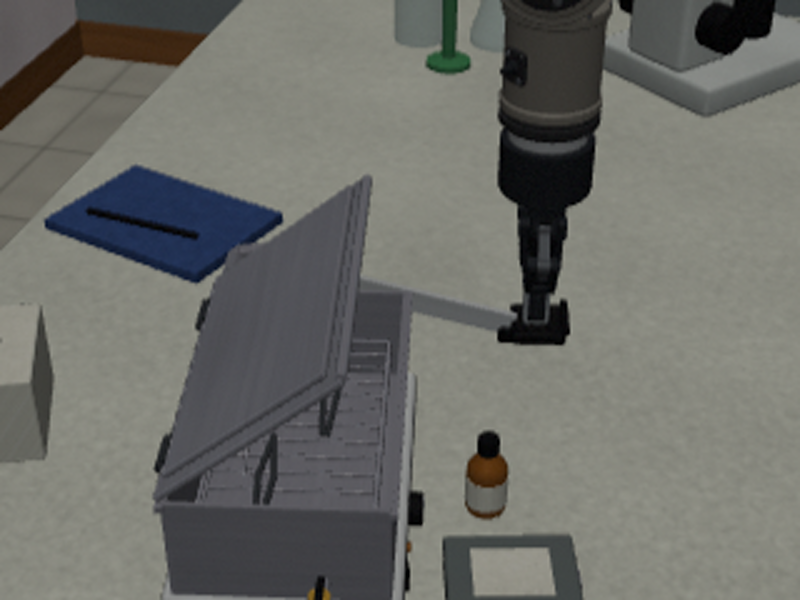

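The lid is about 40° open and the fingertips are still central on the plate (537,320). I carry on with a little more outward shift.

Emit:
arm_command --plan '[{"claw":1,"tx":-0.0022,"ty":0,"tz":0.0032,"ax":0,"ay":0.92,"az":0},{"claw":1,"tx":-0.0022,"ty":0,"tz":0.0032,"ax":0,"ay":0.92,"az":0},{"claw":1,"tx":-0.0022,"ty":0,"tz":0.0032,"ax":0,"ay":0.92,"az":0},{"claw":1,"tx":-0.0022,"ty":0,"tz":0.0032,"ax":0,"ay":0.92,"az":0},{"claw":1,"tx":-0.0022,"ty":0,"tz":0.0032,"ax":0,"ay":0.92,"az":0},{"claw":1,"tx":-0.0021,"ty":0,"tz":0.0032,"ax":0,"ay":0.92,"az":0},{"claw":1,"tx":-0.0021,"ty":0,"tz":0.0032,"ax":0,"ay":0.92,"az":0},{"claw":1,"tx":-0.0018,"ty":0,"tz":0.0028,"ax":0,"ay":0.8,"az":0},{"claw":1,"tx":-0.0016,"ty":0,"tz":0.0024,"ax":0,"ay":0.69,"az":0},{"claw":1,"tx":-0.0013,"ty":0,"tz":0.002,"ax":0,"ay":0.57,"az":0}]'

```text
clock: 8.22
tcp_pos: [0.5374, -0.1301, 0.2407]
orientation: [-3.103, -0.331, -0.226]
contact_force: [-1.3, 2.3, 5.7]
grip_width: -0.0002
gripper_force: 3.5
```

```bash
python3 -c "from h import *; stat()"
```

```text
[ 0.5374 -0.1301  0.2407] 8.2167 [-1.2678  2.2796  5.7472] [0.3701 0.2449 0.0958]
th by tool tilt 0.5954118736863092 [-0.0009  0.0009 -0.0004] [0.1418 0.0002 0.1847]
```

Emit:
arm_command --plan '[{"claw":1,"tx":-0.0013,"ty":0,"tz":0.002,"ax":0,"ay":0.57,"az":0},{"claw":1,"tx":-0.0013,"ty":0,"tz":0.002,"ax":0,"ay":0.57,"az":0},{"claw":1,"tx":-0.0013,"ty":0,"tz":0.002,"ax":0,"ay":0.57,"az":0},{"claw":1,"tx":-0.0013,"ty":0,"tz":0.002,"ax":0,"ay":0.57,"az":0},{"claw":1,"tx":-0.0013,"ty":0,"tz":0.002,"ax":0,"ay":0.57,"az":0},{"claw":1,"tx":-0.0013,"ty":0,"tz":0.002,"ax":0,"ay":0.57,"az":0},{"claw":1,"tx":-0.0013,"ty":0,"tz":0.002,"ax":0,"ay":0.57,"az":0},{"claw":1,"tx":-0.001,"ty":0,"tz":0.0016,"ax":0,"ay":0.46,"az":0},{"claw":1,"tx":-0.001,"ty":0,"tz":0.0016,"ax":0,"ay":0.46,"az":0},{"claw":1,"tx":-0.0006,"ty":0,"tz":0.001,"ax":0,"ay":0.29,"az":0}]'

```text
clock: 9.05
tcp_pos: [0.5294, -0.1318, 0.2205]
orientation: [-3.08, -0.329, -0.365]
contact_force: [-0.7, 1.2, 5.6]
grip_width: -0.0
gripper_force: 2.6
```

```bash
python3 -c "from h import *; stat()"
```

```text
[ 0.5294 -0.1318  0.2205] 9.05 [-0.6917  1.1598  5.5507] [0.3811 0.2421 0.0544]
th by tool tilt 0.6856597011915067 [-0.001   0.0009 -0.0011] [0.1172 0.0002 0.2041]
```

Emit:
arm_command --plan '[{"claw":1,"tx":-0.0006,"ty":0,"tz":0.001,"ax":0,"ay":0.29,"az":0},{"claw":1,"tx":-0.0006,"ty":0,"tz":0.001,"ax":0,"ay":0.29,"az":0},{"claw":1,"tx":-0.0006,"ty":0,"tz":0.001,"ax":0,"ay":0.29,"az":0},{"claw":1,"tx":-0.0006,"ty":0,"tz":0.001,"ax":0,"ay":0.29,"az":0},{"claw":1,"tx":-0.0006,"ty":0,"tz":0.001,"ax":0,"ay":0.29,"az":0},{"claw":1,"tx":-0.0006,"ty":0,"tz":0.001,"ax":0,"ay":0.29,"az":0},{"claw":1,"tx":0,"ty":0,"tz":0.0005,"ax":0,"ay":0,"az":0},{"claw":1,"tx":0,"ty":0,"tz":0.0005,"ax":0,"ay":0,"az":0},{"claw":1,"tx":0,"ty":0,"tz":0,"ax":0,"ay":0,"az":0},{"claw":1,"tx":0,"ty":0,"tz":0,"ax":0,"ay":0,"az":0}]'

```text
clock: 9.88
tcp_pos: [0.5272, -0.1323, 0.2138]
orientation: [-3.072, -0.328, -0.409]
contact_force: [-11.9, 2.1, 27.0]
grip_width: -0.0001
gripper_force: 14.1
```

```bash
python3 -c "from h import *; stat()"
```

```text
[ 0.5272 -0.1323  0.2138] 9.8833 [-11.9219   2.051   27.0494] [0.9217 1.2671 0.3078]
th by tool tilt 0.7143795622313348 [-0.001   0.0008 -0.0014] [0.1272 0.0002 0.2066]
```

At the stop (the force rose from 5.6 to 27 N). I ease off slightly, let it settle and check.

Emit:
arm_command --plan '[{"claw":1,"tx":0,"ty":0,"tz":-0.0004,"ax":0,"ay":0,"az":0},{"claw":1,"tx":0,"ty":0,"tz":0,"ax":0,"ay":0,"az":0},{"claw":1,"tx":0,"ty":0,"tz":0,"ax":0,"ay":0,"az":0},{"claw":1,"tx":0,"ty":0,"tz":0,"ax":0,"ay":0,"az":0},{"claw":1,"tx":0,"ty":0,"tz":0,"ax":0,"ay":0,"az":0},{"claw":1,"tx":0,"ty":0,"tz":0,"ax":0,"ay":0,"az":0},{"claw":1,"tx":0,"ty":0,"tz":0,"ax":0,"ay":0,"az":0},{"claw":1,"tx":0,"ty":0,"tz":0,"ax":0,"ay":0,"az":0},{"claw":1,"tx":0,"ty":0,"tz":0,"ax":0,"ay":0,"az":0},{"claw":1,"tx":0,"ty":0,"tz":0,"ax":0,"ay":0,"az":0}]'

```text
clock: 10.72
tcp_pos: [0.5272, -0.1324, 0.2139]
orientation: [-3.072, -0.328, -0.409]
contact_force: [-8.9, 1.6, 22.4]
grip_width: 0.0001
gripper_force: 12.0
```

Run:
```python
from h import *
stat()
a=snap('side','s6')
cv2.imwrite('pics/s6c.png',cv2.resize(cv2.cvtColor(a[80:320,160:480],4),(800,600),interpolation=2))
for t in ('paddle','lid','dropper'):
    for d in r.tip_of(t,'side')[:1]: print(t,d['confidence'],toworld(d['location'],'side'))
print(plate(.715)[0])
```

```text
[ 0.5272 -0.1324  0.2139] 10.7167 [-8.9003  1.573  22.4237] [0.8355 1.1922 0.2874]
th by tool tilt 0.7143604995037259 [-0.001   0.0007 -0.0013] [0.1212 0.0002 0.2062]
paddle 0.57 [ 0.5677 -0.1306  0.0437]
dropper 0.74 [0.563  0.015  0.0012]
[ 0.5703 -0.124   0.0478]
```

View pics/s6c.png

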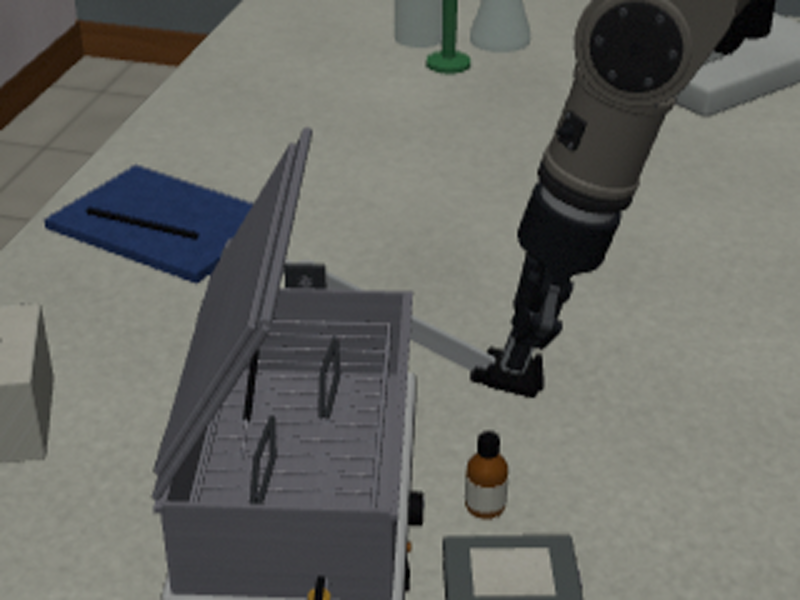

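The lid stands fully open (about 60°, top edge at (305,135)), the plate is held at its stop at (510,375), and the bottle and box have not moved. Handing in.

```bash
python3 -c "from bench import r; print(r.hand_in())"
```

```text
the job is handed in; nothing more can be done
None
```

The plate was pressed smoothly to its stop and is held there at about 22 N, so the lid is fully open; the lid wasn't touched, no bystander was touched, and the job was handed in at about 11 s of the 32 s allowed.

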